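# Uncover the round-covered port of the tube incubator

## Task

On top of the two-block tube incubator, swing the round-ended steel cover sideways around its pivot screw until the port beneath it is wholly uncovered and well clear of the cover, and leave it there. Leave the square-ended cover beside it shut.

Things in the scene. Friction and masses are not known exactly. Their poses are not given: they have to be found in the camera images.
- round_cover (a joint): Cover to open: flat steel tongue 4 mm thick, 24 wide, with a round end 52 mm across, on one of two dark metal blocks on a grey incubator (220 x 340 mm, ~97 high). Angle about its upright pivot screw, rad: 0 = shut over the 28 mm port; grows counter-clockwise seen from above to a stop at 1.6 (no other way). Starts at 0 to 0.15; port just clear at 0.71. 1 N at the knob moves it; it stays.
- round_knob (a point): Centre, half-way up, of the upright black knob fixed on the round end of that cover, over the port's centre when shut: a cylinder 16 mm across, 34 mm tall (the cover's face is 17 mm below this point). Its axis is 65 mm from the pivot's axis. This frame's x axis points level from the knob to the pivot screw, z up.
- round_pivot (a point): Centre of the pivot screw of that cover, at the level of the cover's upper face; the screw's head, 16 mm across, rises 4 mm above it. The cover turns about the vertical line through this point.
- square_cover (a joint): The other cover, on the other block 170 mm to the left or right: same tongue, pivot screw and knob, but a square end 52 x 52 mm. Angle in rad, same sense: 0 = shut, to 1.6. It starts shut or a few degrees ajar and is to be left so.

How it is judged:
By the outcome, as a careful person would: the job done as asked, in the order asked, and still so for the second after the job is handed in, with the robot touching nothing.
It also fails if it takes over 29 s, if anything falls off the work surface, if the arm or the gripper's body presses on something with over 40 N, if the wrist force passes 120 N, or if a joint passes its speed limit or range.

## Robot

A 6-joint arm with a two-finger parallel gripper is mounted at the origin on the work surface. World frame = base frame: x ahead of the robot, y to its left, z up, the work surface at z = 0. Lengths are in m, angles in rad, forces in N, time in s.
With the tool pointing down it reaches from about 0.225 to 0.725 m from the base axis. Payload 3.1 kg.
Tool frame: the origin (TCP) lies midway between the tips of the shut fingers; the grasp point (between the pads) lies 19 mm behind it; z points along the fingers, y is the direction in which the jaws open and shut (so a half turn about z gives the same grasp; the last joint's range is limited). The gripper opens to 85 mm and grips with 20 to 120 N. Pads are 22 mm wide; open, the fingers measure 114 mm over their backs; the gripper's body (76 mm by 85 mm) begins 54 mm behind the grasp point. The pads swing forward as they close: fully open they stand 13 mm farther back than shut.
Start: joints at [1.045, 0.048, 0.099, 1.622, 0, 1.443], TCP at [0.203, 0.484, 0.231] pointing down, gripper open.
Joint ranges: [-2.91, 2.91], [-0.99, 1.94], [-1.21, 1.42], [-2.12, 2.29], [-1.49, 1.47], [-3.14, 3.14]. Speed limits (rad/s): [2.79, 2.79, 3.14, 3.14, 3.14, 3.14].

## Interface

Orientations are given as [roll, pitch, yaw] about the fixed x, y, z axes, in that order (R = Rz(yaw) Ry(pitch) Rx(roll)).
In Python, from plant import env gives the robot as it stands.
- The arm moves only by the tool arm_command, never from a script. Its argument "deltas" is one flat list of numbers, 7 for each row, row after row: the shift along the tool's x, y, z in m, then the turn, a rotation vector about the tool's x, y, z in degrees, then the gripper's target within -1 to 1 (fully open at 1, half-way at 0, shut at -1). In form: [x, y, z, wx, wy, wz, fingers, x, y, z, wx, wy, wz, fingers, ...]. A call has 1 to 12 rows; each row shifts and turns the commanded pose from where the row before left it, along the tool's axes as they then stand; what a row does not reach is not made up. A row lasts 1/10 s, in which the tool goes at most 50 mm and 8.59 degrees, less where a joint would pass 70% of its speed; a pose out of reach is approached as far as the arm can. A call with a gripper value outside its range is refused whole. The fingers move at their own pace and stop on an object; the grip force is fixed at half the most. Time passes only in rows, so rows that do not move let the fingers close. It gives the time, the measured TCP pose, the force and the opening at its end, in the units of the state.
- env.state(): the state, without advancing time (a new reading comes with each control period).
- env.capture(name): name is "side" or "top" or "wrist"; returns (picture, depth): 400x640x3 uint8, blue, green, red; 400x640 float32, m along the optical axis (not along the pixel's ray), 0 where there is no reading.
- env.camera_params(name): a dict with "K" (3x3 intrinsics, pixels), "world_from_camera" (4x4, takes a point from camera to world coordinates). Camera axes: x right, y up, looking along -z (the intrinsics and any distortion apply to the point x, -y, -z); pixel columns grow to the right and rows downward; lengths in m; the calibration is good to about 2 mm. The wrist camera is an equidistant fisheye: a pixel r from the principal point sees the ray r / f radians off the axis. A picture is of the moment at which its call begins: read the wrist's pose just before it. camera_params takes no time and is no camera call; for the wrist camera it gives the pose at the moment of the call.
- env.hand_in(): hands the job in, once; it reports no verdict.
The state is a dict: "clock": time; "q": joint angles; "dq": joint speeds; "joint_torque": joint torques, N m; "tcp_pos": TCP position; "ee_rot": TCP orientation; "ft_force": force on the tool from outside, world axes, zero at the start; "torque": the same for the moment, N m; "finger_gap": finger opening in m.
Only numpy, scipy, OpenCV 4.12 (cv2) and the standard library are available. Lean on these libraries where they do the work, as an engineer would, in place of code of your own. Each camera call takes 0.05 s, during which the arm holds its last target. There are 200 camera calls.

## Working session

There is one attempt and no reset: what is moved stays moved. The work goes in short steps, Python scripts to look and compute and a tool call to move; the robot and the scene stay as the last step left them, time stands still between calls to the robot, and variables do not carry over. Pictures are saved under pics/ and viewed, on a budget of 10 in all, crops included, one or two more only if the job needs it, and the job is handed in when it is done.

Besides the shell and the picture viewer there is one more tool, called after "Request:" as name(argument=value, ...), one argument or row to a line, values as JSON. arm_command: Moves the arm, as the interface text tells. Its arguments: {"type":"object","properties":{"deltas":{"type":"array"}},"required":["deltas"]}

```bash
mkdir -p pics; cat > h.py <<'E'
import numpy as np, cv2, pickle
from plant import env
def grab(n):
    P=env.camera_params(n); im,d=env.capture(n); pickle.dump((im,d,P),open(f'{n}.pkl','wb')); return im,d,P
def pts(d,P):
    K=P['K'];T=np.array(P['world_from_camera']);v,u=np.mgrid[:400,:640]
    c=np.stack([(u-K[0][2])/K[0][0]*d,-(v-K[1][2])/K[1][1]*d,-d],-1)
    return c@T[:3,:3].T+T[:3,3]
E
python3 - <<'E'
from h import *
print({k:np.round(v,3).tolist() for k,v in env.state().items()})
for n in('top','side'):
    im,d,P=grab(n); cv2.imwrite(f'pics/{n}0.png',im); print(n,{k:np.round(v,3).tolist() for k,v in P.items() if not isinstance(v,str)})
E
```

```text
{'clock': 0.0, 'q': [1.045, 0.049, 0.098, 1.622, -0.0, 1.443], 'dq': [0.0, 0.001, 0.0, -0.001, -0.0, -0.0], 'joint_torque': [0.0, -33.878, 32.002, 0.02, 0.0, -0.0], 'tcp_pos': [0.203, 0.483, 0.23], 'ee_rot': [-3.139, -0.0, 2.744], 'ft_force': [-0.3, 0.616, -0.099], 'torque': [-0.006, 0.012, -0.014], 'finger_gap': 0.086}
top {'K': [[378.857, 0.0, 328.536], [0.0, 378.857, 195.823], [0.0, 0.0, 1.0]], 'world_from_camera': [[0.015, 0.992, -0.127, 0.494], [-0.999, 0.01, -0.039, 0.009], [-0.037, 0.128, 0.991, 0.793], [0.0, 0.0, 0.0, 1.0]]}
side {'K': [[505.546, 0.0, 317.476], [0.0, 505.546, 204.551], [0.0, 0.0, 1.0]], 'world_from_camera': [[0.781, 0.423, -0.459, 0.235], [-0.624, 0.538, -0.567, -0.398], [0.007, 0.729, 0.684, 0.673], [0.0, 0.0, 0.0, 1.0]]}
```

View pics/top0.png

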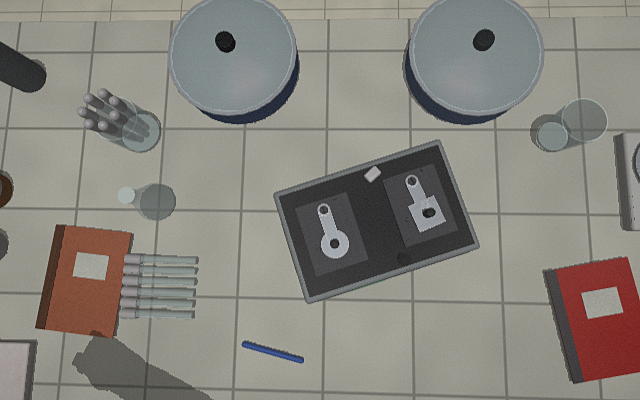

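View pics/side0.png

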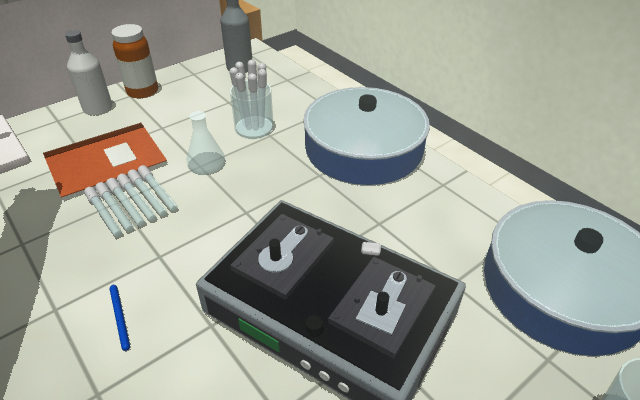

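Top view: round cover's pivot is near (323,210) and its knob near (334,243). The square cover's pivot is near (411,181) and its knob near (429,212). The side view shows the same layout. Next I measure them.

```bash
python3 - <<'E'
from h import *
im,d,P=pickle.load(open('top.pkl','rb'));W=pts(d,P);T=np.array(P['world_from_camera']);K=P['K']
def ray(P,u,v,z):
    K=P['K'];T=np.array(P['world_from_camera'])
    r=T[:3,:3]@[(u-K[0][2])/K[0][0],-(v-K[1][2])/K[1][1],-1]; return T[:3,3]+r*(z-T[2,3])/r[2]
g=im.max(2).astype(int)
for nm,(x0,x1,y0,y1) in dict(round=(302,360,195,270),square=(395,452,165,238)).items():
    roi=np.zeros(g.shape,bool);roi[y0:y1,x0:x1]=1
    m=roi&(g>130); n,l,s,c=cv2.connectedComponentsWithStats(m.astype(np.uint8)); k=1+s[1:,4].argmax(); m=l==k
    z=np.median(W[m][:,2]); print(nm,'cover z',z.round(4),'bbox',s[k],'area',m.sum())
    kn=roi&(W[...,2]>z+.012); print(' tall px',kn.sum(), np.median(W[kn],0).round(4) if kn.any() else'', 'maxz',W[kn][:,2].max() if kn.any() else '')
    # dark holes inside hull: head & knob
    h=np.zeros(g.shape,np.uint8); cv2.drawContours(h,cv2.findContours(m.astype(np.uint8),cv2.RETR_EXTERNAL,2)[0],-1,1,-1)
    n,l,s,c=cv2.connectedComponentsWithStats(((h>0)&~m).astype(np.uint8))
    for i in range(1,n):
        if s[i,4]>8: print(' hole',s[i],c[i].round(1),ray(P,*c[i],z).round(4),ray(P,*c[i],z+.034).round(4))
    H=cv2.findContours(h,cv2.RETR_EXTERNAL,cv2.CHAIN_APPROX_NONE)[0][0][:,0]
    C=np.array([ray(P,*p,z)[:2] for p in H]); print(' outline ext',C.min(0).round(3),C.max(0).round(3))
    if nm=='round':
        from scipy.optimize import least_squares
        b=C[C[:,0]<C[:,0].min()+.04]
        f=least_squares(lambda p:np.hypot(*(b-p[:2]).T)-p[2],[*b.mean(0),.026],loss='soft_l1',f_scale=.001).x; print(' end circle',f.round(4))
    cv2.imwrite(f'pics/{nm}.png',0*im)
ims,ds,Ps=pickle.load(open('side.pkl','rb'))
Ws=pts(ds,Ps)
for nm,(x0,x1,y0,y1) in dict(round=(262,290,232,265),square=(370,395,285,320)).items():
    roi=np.zeros(g.shape,bool);roi[y0:y1,x0:x1]=1
    m=roi&(ims.max(2)<50);c=np.argwhere(m); w=Ws[m]; t=w[w[:,2]>.122]; print(nm,'side knob px',len(c),c.min(0),c.max(0),np.median(t,0).round(4),w[:,2].max())
for n,u,v in(('rknob top',275,241),('rpiv',299.5,230.5),('sknob',382,294),('spiv',397.5,276.5)): print(n,ray(Ps,u,v,.105),ray(Ps,u,v,.135))
crop=np.hstack([cv2.resize(im[190:275,295:365],None,fx=5,fy=5),cv2.resize(ims[215:300,240:310],None,fx=5,fy=5)]);cv2.imwrite('pics/c.png',crop)
E
```

```text
round cover z 0.1021 bbox [318 203  31  55 837] area 837
 tall px 81 [0.4951 0.0221 0.1365] maxz 0.7933064959118205
 hole [319 206   9   8  58] [323.2 209.5] [0.5576 0.0452 0.1021] [0.5545 0.0434 0.1361]
 hole [330 238   9  11  81] [334.1 243. ] [0.4969 0.0244 0.1021] [0.4968 0.0236 0.1361]
 outline ext [ 0.472 -0.001] [0.57  0.055]
 end circle [0.4959 0.0237 0.0245]
square cover z 0.1023 bbox [406 175  40  57 965] area 965
 tall px 100 [ 0.5521 -0.1391  0.136 ] maxz 0.7933064959118205
 hole [407 176  10  10  63] [411.6 180.4] [ 0.613  -0.1162  0.1023] [ 0.6072 -0.11    0.1363]
 hole [422 207  14  11 119] [428.3 212. ] [ 0.5553 -0.1456  0.1023] [ 0.5523 -0.138   0.1363]
 outline ext [ 0.521 -0.175] [ 0.623 -0.106]
round side knob px 205 [239 269] [260 280] [0.4948 0.0208 0.134 ] 0.6729956521237701
square side knob px 234 [292 376] [314 388] [ 0.5504 -0.1437  0.134 ] 0.1381922282244551
rknob top [0.51387738 0.04893937 0.105     ] [0.49913078 0.02532213 0.135     ]
rpiv [0.55656777 0.04351957 0.105     ] [0.53956638 0.02018859 0.135     ]
sknob [ 0.57270833 -0.12409427  0.105     ] [ 0.55485444 -0.13857234  0.135     ]
spiv [ 0.61150152 -0.11560172  0.105     ] [ 0.59159868 -0.13052834  0.135     ]
```

View pics/c.png

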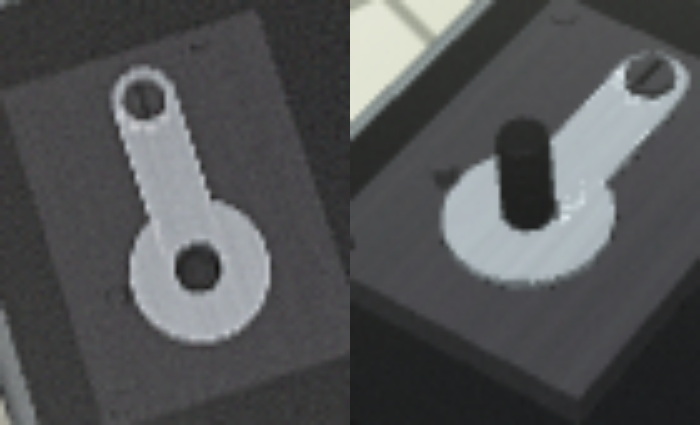

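The crop shows the cover essentially shut, and the measurements agree with the given sizes:
- Pivot is at (.557,.0445) and the knob at (.4955,.023), 65 mm apart. The face is at z .102 and the knob top at .136.
- The two pivots are 170 mm apart.

My plan is to push the knob from its +y side with shut fingers, along the arc toward -y. First move is to a point above and behind the knob.

Request:
arm_command(
  deltas=[-0.035,-0.0234,0,0,0,0,-1,-0.035,-0.0234,0,0,0,0,-1,-0.035,-0.0234,0,0,0,0,-1,-0.035,-0.0234,0,0,0,0,-1,-0.035,-0.0234,0,0,0,0,-1,-0.035,-0.0234,0,0,0,0,-1,-0.035,-0.0234,0,0,0,0,-1,-0.035,-0.0234,0,0,0,0,-1,-0.035,-0.0234,0,0,0,0,-1,-0.035,-0.0234,0,0,0,0,-1,-0.035,-0.0234,0,0,0,0,-1,-0.035,-0.0234,0,0,0,0,-1],
)

```text
clock: 1.3
tcp_pos: [0.4822, 0.0608, 0.2308]
ee_rot: [-3.142, -0.001, 2.743]
ft_force: [0.3, 0.4, 0.1]
finger_gap: -0.0001
```

Request:
arm_command(
  deltas=[0,0,0,0,0,-7,-1,0,0,0,0,0,-7,-1,0,0,0,0,0,-7,-1,0,0,0,0,0,-7,-1,0,0,0,0,0,-7,-1,0,0,0,0,0,-7,-1,0,0,0,0,0,0,-1,0,0,0,0,0,0,-1],
)

```text
clock: 2.1
tcp_pos: [0.4816, 0.0624, 0.2309]
ee_rot: [3.141, -0.001, -2.809]
ft_force: [-0.3, 0.4, -1.2]
finger_gap: 0.0001
```

Request:
arm_command(
  deltas=[0,0,0.035,0,0,0,-1,0,0,0.035,0,0,0,-1,0,0,0.03,0,0,0,-1,0,0,0.017,0,0,0,-1,0,0,0,0,0,0,-1,0,0,0,0,0,0,-1],
)

```text
clock: 2.7
tcp_pos: [0.4816, 0.0624, 0.1144]
ee_rot: [3.141, -0.0, -2.807]
ft_force: [0.0, -0.6, 0.9]
finger_gap: 0.0002
```

```bash
python3 - <<'E'
from h import *
im,d,P=grab('side'); cv2.imwrite('pics/s1.png',cv2.resize(im[120:320,180:430],None,fx=3,fy=3)); s=env.state();print(s['tcp_pos'],s['ft_force'])
E
```

```text
[0.48247655 0.06242903 0.11545707] [ 0.79538149 -0.04925411  0.66345646]
```

View pics/s1.png

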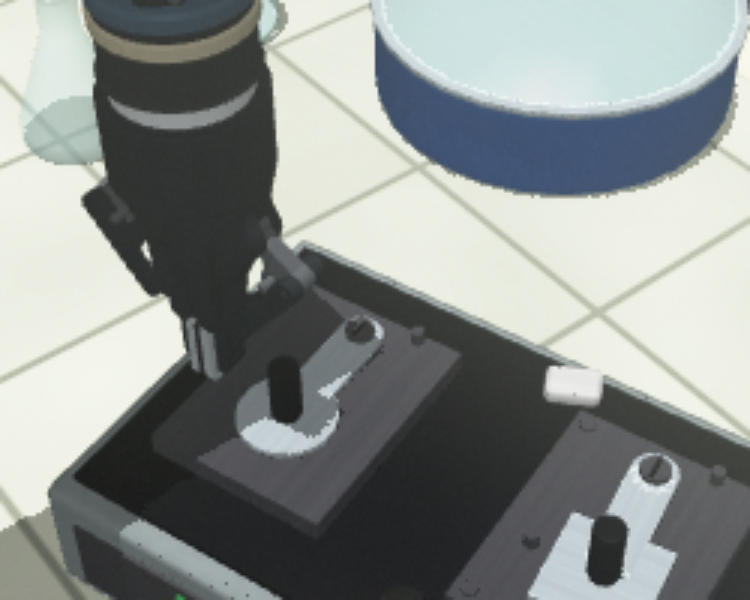

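The shut fingers stand beside the knob on its left at the right height, clear of the cover. Next I close the gap.

Request:
arm_command(
  deltas=[0,-0.005,0,0,0,0,-1,0,-0.005,0,0,0,0,-1,0,-0.005,0,0,0,0,-1,0,-0.005,0,0,0,0,-1,0,0,0,0,0,0,-1],
)

```text
clock: 3.25
tcp_pos: [0.4888, 0.0428, 0.1146]
ee_rot: [-3.141, 0.0, -2.808]
ft_force: [-0.1, 0.2, -0.3]
finger_gap: -0.0003
```

Request:
arm_command(
  deltas=[0.0017,-0.0058,0,0,0,-5,-1,0.0017,-0.0058,0,0,0,-5,-1,0.0017,-0.0058,0,0,0,-5,-1,0.0017,-0.0058,0,0,0,-5,-1,0.0017,-0.0058,0,0,0,-5,-1,0.0017,-0.0058,0,0,0,-5,-1,0,0,0,0,0,0,-1],
)

```text
clock: 3.95
tcp_pos: [0.498, 0.0085, 0.1142]
ee_rot: [3.142, -0.0, -2.284]
ft_force: [0.4, 0.8, 0.7]
finger_gap: -0.0001
```

```bash
python3 - <<'E'
from h import *
im,d,P=grab('side'); cv2.imwrite('pics/s2.png',cv2.resize(im[120:320,180:430],None,fx=3,fy=3)); s=env.state();print(s['tcp_pos'],s['ft_force'])
E
```

```text
[0.49786067 0.0087525  0.11421718] [ 0.26918735 -0.02507986 -0.18142558]
```

View pics/s2.png

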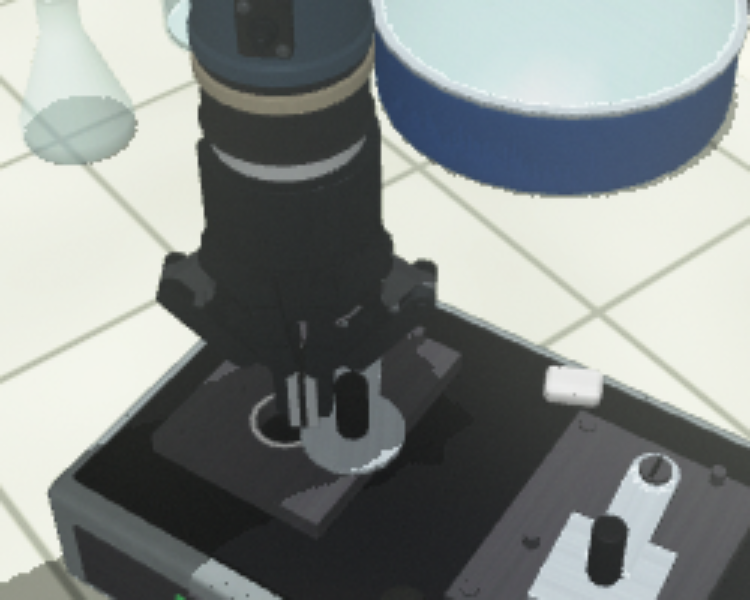

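The cover is turning as planned: the knob is against the finger and the port is partly open. I continue the arc about 45° more.

Request:
arm_command(
  deltas=[0.0017,-0.0058,0,0,0,-5,-1,0.0017,-0.0058,0,0,0,-5,-1,0.0017,-0.0058,0,0,0,-5,-1,0.0017,-0.0058,0,0,0,-5,-1,0.0017,-0.0058,0,0,0,-5,-1,0.0017,-0.0058,0,0,0,-5,-1,0.0017,-0.0058,0,0,0,-5,-1,0.0017,-0.0058,0,0,0,-5,-1,0.0017,-0.0058,0,0,0,-5,-1,0,0,0,0,0,0,-1],
)

```text
clock: 5.0
tcp_pos: [0.5404, -0.023, 0.1141]
ee_rot: [3.141, -0.0, -1.499]
ft_force: [-0.8, -0.5, -0.0]
finger_gap: 0.0002
```

Request:
arm_command(
  deltas=[0,0.008,0,0,0,0,-1,0,0.008,0,0,0,0,-1,0,0,-0.03,0,0,0,-1,0,0,-0.04,0,0,0,-1,0,0,-0.04,0,0,0,-1,0,0.04,0,0,0,0,-1,0,0.04,0,0,0,0,-1,0,0.04,0,0,0,0,-1,0,0.04,0,0,0,0,-1,0,0,0,0,0,0,-1],
)

```text
clock: 6.0
tcp_pos: [0.3598, -0.0354, 0.2241]
ee_rot: [3.14, 0.0, -1.5]
ft_force: [0.3, -0.4, 0.5]
finger_gap: 0.0002
```

```bash
python3 - <<'E'
from h import *
a,_,_=grab('side');b,d,P=grab('top');W=pts(d,P)
cv2.imwrite('pics/s3.png',np.hstack([cv2.resize(x,None,fx=2.5,fy=2.5) for x in (a[200:360,230:390],b[150:310,280:440])])); s=env.state();print(s['tcp_pos'],s['clock'])
for x0,x1,y0,y1 in((320,395,185,270),(400,452,165,238)):
    w=W[y0:y1,x0:x1].reshape(-1,3); w=w[(w[:,2]>.125)&(w[:,2]<.15)]; print(len(w),np.median(w,0) if len(w) else '')
E
```

```text
[ 0.36389461 -0.03587261  0.22448353] 6.1
66 [ 0.56133632 -0.01880743  0.13585637]
74 [ 0.55243042 -0.14088648  0.13565312]
```

View pics/s3.png

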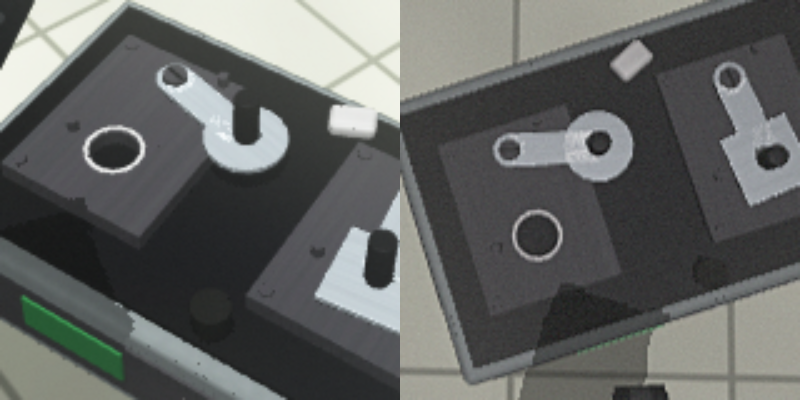

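The port is fully uncovered. The knob is at (.561,-.019), an angle of about 1.3 rad, and the square cover's knob has not moved. The arm is clear, so I hand in.

```bash
python3 -c "
from plant import env
print(env.hand_in())"
```

```text
the job is handed in; nothing more can be done
None
```

The round-ended cover is swung open and the port under it is wholly uncovered. I pushed its knob around the pivot with the shut fingers, then backed the arm away and handed in at about 6.1 s on the robot's clock.

- **Round cover:** the last images put its knob at (0.561, -0.019), which is an angle of about 1.3 rad. The port is just clear at 0.71, so the cover is well past it and short of the stop at 1.6.
- **Square cover:** its knob reads (0.552, -0.141), against (0.552, -0.139) at the start. That is within the 2 mm calibration, so I take it as unmoved. It started about 4° ajar and was left so.
- **Forces:** the wrist force at the end of every move stayed within about 1.5 N. I did not record the peak within a move.

No check failed. After the hand-in I took no further picture, so the covers' state in the following second is not confirmed.

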